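# Put the spice tins away from the turntable into the drawer

## Robot

A 6-joint arm with a two-finger parallel gripper is mounted at the origin on the work surface. World frame = base frame: x ahead of the robot, y to its left, z up, the work surface at z = 0. Lengths are in m, angles in rad, forces in N, time in s.
With the tool pointing down it reaches from about 0.25 to 0.85 m from the base axis. Payload 12.5 kg.
Tool frame: the origin (TCP) lies at the very end of the fingers, on their centre line; the grasp point (between the pads) lies 19 mm behind it; z points along the fingers, y is the line along which they close (so a half turn about z gives the same grasp; the last joint's range is limited). The gripper opens to 93 mm and grips with 3 to 60 N. Pads are 15 mm wide; open, the fingers measure 128 mm over their backs; the gripper's body (75 mm by 188 mm) begins 65 mm behind the grasp point.
Start: joints at [-1.187, 0.351, 1.652, -0, 1.139, -0.085], TCP at [0.249, -0.491, 0.219] pointing down, gripper open.
Joint ranges: [-2.75, 2.75], [-0.79, 2.1], [0.01, 2.65], [-1.57, 4.71], [0.07, 3.14], [-2.87, 2.87]. Speed limits (rad/s): [2.22, 2.22, 2.79, 3.14, 3.14, 3.14].

## Interface

Orientations are given as a unit quaternion [x, y, z, w].
In Python, from station import manip, imaging gives the robot as it stands.
- The arm moves only by the shell command python3 -m inch 'ROWS' [FORCE]. ROWS is JSON, a list of rows, each a list of 3 entries, a list of its own where there are three numbers: the opening, from -1 (shut) to 1 (fully open), then the shift along the world's x, y, z in mm, then the turn, a rotation vector about the world's x, y, z in rad. A call has 1 to 5 rows; each row shifts and turns the commanded pose from where the row before left it; what a row does not reach is not made up. A row lasts 1/8 s, in which the tool goes at most 62.5 mm and 10.7 degrees, less where a joint would pass 70% of its speed; a pose out of reach is approached as far as the arm can. A call with a gripper value outside its range is refused whole. The fingers move at their own pace and stop on an object; FORCE is the grip in N (left out, the last holds). Time passes only in rows, so rows that do not move let the fingers close. It gives the time, the measured TCP pose, the force, the opening and the grip force at its end, in the units of the state.
- manip.get_state(): the state, without advancing time (a new reading comes with each control period).
- imaging.grab_frame(name): name is "scene" or "side" or "wrist"; returns a dict with "img" (420x560x3 uint8, red, green, blue), "vfov" (degrees; the focal length in pixels is half the picture's height over the tangent of half this angle, whatever the lens; pixels are square), "cx", "cy" (the principal point, pixels), "k1" (the pictures are not rectified: a ray, as slopes to the right and down, at radius r is drawn at 1 + k1 r^2 times it, then the intrinsics apply), "R" (3x3) and "t" (3): a world point X has camera coordinates R X + t. Camera axes: x right, y down, z forward; pixel columns grow to the right and rows downward; lengths in m; the calibration is good to about 2 mm. A picture is of the moment at which its call begins. There is no depth.
- manip.close_job(): hands the job in; it is judged then, once.
The state is a dict: "t": time; "q": joint angles; "joint_vel": joint speeds; "effort": joint torques, N m; "eef_pos": TCP position; "tcp_rot": TCP orientation; "force": force on the tool from outside, world axes, zero at the start; "ft_torque": the same for the moment, N m; "finger_gap": finger opening in m; "finger_force": force on a finger pad.
Only numpy, scipy, OpenCV 4.12 (cv2) and the standard library are available. Lean on these libraries where they do the work, as an engineer would, in place of code of your own. Each camera call takes 0.05 s, during which the arm holds its last target. There are 200 camera calls.

## Task

Cooking is over: turn the spice turntable half a turn by its knob, clockwise from above to its other stop, so that the small steel tins come round to the near side, and pull the counter drawer out all the way, both before lifting any tin. Stand every tin upright on the drawer's floor, then push the drawer fully shut and turn the turntable back to its first stop, so that the white salt jar, which stays standing on it, is at the near side again. Leave the teapot and the stack of bowls alone.

Things in the scene. Friction and masses are not known exactly. Their poses are not given: they have to be found in the camera images.
- turntable (a joint): Wooden turntable, disc 350 mm across with its flat top 26 mm above the counter and a rounded rim 17 mm higher round its edge, 10 mm thick. Angle in rad: 0 at its first stop, grows clockwise seen from above to 3.14 at its other stop; it stays where it is left. It starts within 0.05 of 0.
- turntable_axis (a point): On the turning axis (vertical, fixed) of the turntable, level with the disc's flat top. Its axes do not turn with the disc. At turntable angle 0 the knob lies towards this frame's -y, the jar towards -x (near side) and the tins towards +x (far side).
- knob (a point): Point on the axis of the turntable's upright round steel knob, 14 mm below the knob's top. The knob is 20 mm across, stands 60 mm tall on the disc, 130 mm from the turning axis, and is fixed to the disc. Grip it here from above.
- cab_drawer0 (a joint): Travel of the drawer of the dark wooden counter unit in m: 0 shut, 0.19 fully out. It slides towards -x of point drawer_floor and stays where it is left; it may start up to 0.02 ajar.
- cab_drawer0_handle (a point): Middle of the drawer's horizontal steel bar handle, 11 mm thick and 120 mm long along y of its frame, 35 mm clear (centre) of the drawer's front, 38 mm below the unit's top (which is 116 mm above the counter); moves with the drawer. Axes as the unit's: -x points out of the unit.
- drawer_floor (a point): Middle of the front end of the drawer's inner floor, at the foot of the front wall; moves with the drawer; x into the unit, y across, z up. Inside 225 mm long (x), 228 mm wide (y), walls 66 mm high, front panel 76 mm. Fully out, x = 0 to 180 mm is open to above; the rest is under the unit's top, whose underside is 76 mm above this floor.
- tin1: Steel spice tin with a lid, a closed cylinder 49 mm across and 40 mm tall, 80 to 150 g. Origin at the centre of its underside, z up along it. Two to four tins are present; those absent read None from the start.
- tin2: Steel spice tin with a lid, a closed cylinder 49 mm across and 40 mm tall, 80 to 150 g. Origin at the centre of its underside, z up along it. Two to four tins are present; those absent read None from the start.
- tin3: Steel spice tin with a lid, a closed cylinder 49 mm across and 40 mm tall, 80 to 150 g. Origin at the centre of its underside, z up along it. Two to four tins are present; those absent read None from the start.
- tin4: Steel spice tin with a lid, a closed cylinder 49 mm across and 40 mm tall, 80 to 150 g. Origin at the centre of its underside, z up along it. Two to four tins are present; those absent read None from the start.
- jar: White ceramic salt jar with a knobbed lid, 74 mm across, 84 mm tall, standing on the turntable. Origin at the centre of its underside, z up.
- teapot: Blue-glazed ceramic teapot, 140 mm across (230 mm with spout and handle) and 118 mm tall, off to the right on the counter; a bystander. Origin at the centre of its underside.
- bowls: Stack of three steel bowls, 124 mm across and 69 mm tall, off to the left on the counter; a bystander. Origin at the centre of its underside.
Not all that is in view belongs to the job. Leave any yellow look-alike of the tin2 alone.

How it is judged:
By the outcome, as a careful person would: the job done as asked, in the order asked, and still so for the second after the job is handed in, with the robot touching nothing.
Of tin1, tin2, tin3, tin4 only 2 to 4 are there at a start; the rules pass over those that are not, and their reading is None.
At some moment in a run one of tin1, tin2, tin3, tin4 may be knocked a few centimetres aside while the robot is not near it.
Once in a run the grip may slacken for a moment while it holds something.
It also fails if it takes over 210 s, if anything falls off the work surface, if the arm or the gripper's body presses on something with over 40 N, if the wrist force passes 120 N, or if a joint passes its speed limit or range.

## Working session

There is one attempt and no reset: what is moved stays moved. The work goes in short steps, Python scripts to look and compute and a shell command to move; the robot and the scene stay as the last step left them, time stands still between calls to the robot, and variables do not carry over. Pictures are saved under pics/ and viewed, at most 16 in all, crops included, and the job is handed in when it is done.

```bash
ls; mkdir -p pics; cat > h.py <<'E'
import numpy as np, cv2
from station import manip, imaging
def grab(n, save=None):
    f=imaging.grab_frame(n)
    if save: cv2.imwrite('pics/'+save, f['img'][:,:,::-1])
    return f
def K(f):
    F=210/np.tan(np.radians(f['vfov'])/2); return F
def ray(f,u,v):
    F=K(f); d=np.array([(u-f['cx'])/F,(v-f['cy'])/F]); s=d.copy()
    for _ in range(30): s=d/(1+f['k1']*(s@s))
    R=np.array(f['R']); o=-R.T@np.array(f['t']); w=R.T@np.array([s[0],s[1],1]); return o,w/np.linalg.norm(w)
def onz(f,u,v,z):
    o,w=ray(f,u,v); return o+w*(z-o[2])/w[2]
def proj(f,X):
    c=np.array(f['R'])@np.array(X)+np.array(f['t']); s=c[:2]/c[2]; s=s*(1+f['k1']*(s@s)); return np.array([f['cx'],f['cy']])+K(f)*s
def tri(*rs):
    A=np.zeros((3,3));b=np.zeros(3)
    for o,w in rs:
        P=np.eye(3)-np.outer(w,w);A+=P;b+=P@o
    X=np.linalg.solve(A,b); return X,[np.linalg.norm((np.eye(3)-np.outer(w,w))@(X-o)) for o,w in rs]
E
python3 - <<'E'
from h import *
for n in ['scene','side','wrist']:
    f=grab(n,n+'0.png'); R=np.array(f['R']);print(n,f['vfov'],f['k1'],(-R.T@np.array(f['t'])).round(3),R[2].round(2))
print(manip.get_state())
E
```

```text
pics
scene 57.53190869784684 -0.07401197201846263 [ 1.137 -0.612  0.767] [-0.51  0.57 -0.64]
side 52.29580077119481 0.04619186589989395 [0.166 0.798 0.955] [ 0.35 -0.62 -0.7 ]
wrist 60.18555983383518 -0.017548540439066413 [ 0.323 -0.452  0.385] [-0.27 -0.13 -0.95]
{'t': 0.15, 'q': array([-1.18659149e+00,  3.51124899e-01,  1.65228342e+00, -1.91923237e-05,
        1.13911364e+00, -8.45976852e-02]), 'joint_vel': array([ 0.00037744,  0.00037945, -0.00249792,  0.0001943 , -0.00056506,
       -0.00099768]), 'effort': array([ 1.05332182e-05, -4.97464836e+01, -2.85344106e+01,  6.98899780e-02,
        2.45724100e-02, -5.87591330e-05]), 'eef_pos': array([ 0.24841614, -0.4903944 ,  0.21821588]), 'tcp_rot': array([ 9.72652541e-01,  2.32264545e-01, -7.79629718e-05, -4.58148318e-04]), 'force': array([ 0.17385545,  0.01999742, -0.33219183]), 'ft_torque': array([ 0.00784166,  0.05357432, -0.01519852]), 'finger_force': 0.0, 'finger_gap': 0.09278599018371682}
```

View pics/scene0.png

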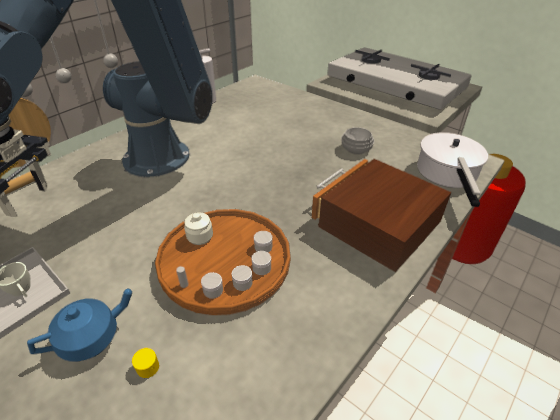

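View pics/side0.png

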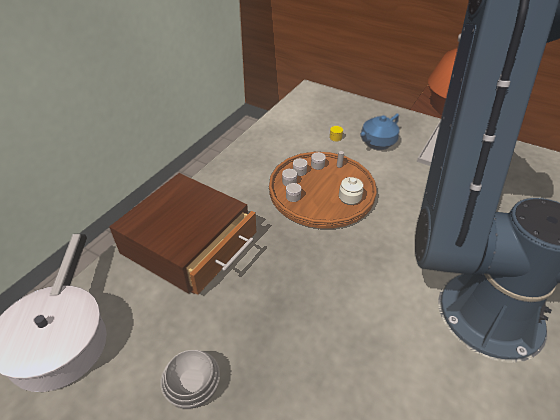

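Scene view: the jar is at (198,228), the knob at (182,277), and four grey tins at (263,241), (261,263), (242,278), (212,285). The yellow look-alike is at (146,362), the teapot at (82,328) and the drawer handle at (330,178). Side view: knob (341,158), tins (318,160), (300,167), (290,176), (293,192), handle (238,252).

Things that could be mistaken:
- **Tins:** the four grey ones on the disc against the yellow cylinder at (146,362). I choose the grey ones.
- **Knob:** the thin upright at (182,277), against the jar's lid knob at (197,216). I choose the thin upright on the rim side.
- **Handle:** the bar at (330,178), against the pot handle at (467,180). I choose the bar.

Next is one close crop to check these.

```bash
python3 - <<'E'
import cv2,numpy as np
a=cv2.imread('pics/scene0.png')[150:320,150:350];b=cv2.imread('pics/side0.png')[140:280,200:390]
a=cv2.resize(a,(400,340),interpolation=2)[:340];b=cv2.resize(b,(380,280),interpolation=2)
c=np.zeros((340,780,3),np.uint8);c[:,:400]=a;c[:280,400:]=b
cv2.imwrite('pics/crop1.png',c)
E
```

```text
(no output)
```

View pics/crop1.png

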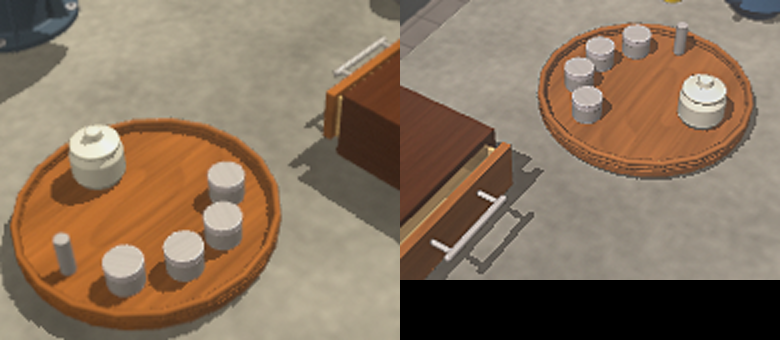

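Crop confirms: four grey lidded tins, the thin steel knob and the drawer's steel bar handle; the drawer is slightly ajar.

```bash
python3 - <<'E'
from h import *
s=grab('scene');d=grab('side')
P={'knobtop':((180.5,268.5),(341,153)),'tA':((211.5,279),(318.5,157.5)),'tB':((242,271.5),(300,163)),'tC':((261.5,256.5),(289.5,174)),'tD':((263,236.5),(293.5,188.5)),
'h1':((318.5,187),(250.5,239)),'h2':((342.5,170.5),(224,269)),'jarlidtop':((196.5,214),(352,179))}
for k,(a,b) in P.items():
    X,r=tri(ray(s,*a),ray(d,*b)); print(k,X.round(4),np.round(r,4))
# turntable outer rim: orange mask, ellipse; 
for n,f,(u0,u1,v0,v1) in (('scene',s,(140,305,195,325)),('side',d,(255,390,140,240))):
    hsv=cv2.cvtColor(f['img'],cv2.COLOR_RGB2HSV); m=((hsv[...,0]<18)&(hsv[...,1]>110)&(hsv[...,2]>60)).astype(np.uint8)
    k=np.zeros_like(m);k[v0:v1,u0:u1]=m[v0:v1,u0:u1]
    c=max(cv2.findContours(k,0,1)[0],key=cv2.contourArea); h=cv2.convexHull(c)[:,0,:]
    pts=[]
    for z in (0.043,):
        W=np.array([onz(f,u,v,z)[:2] for u,v in h])
        (x,y),r=cv2.minEnclosingCircle(W.astype(np.float32)); A=np.c_[2*W,np.ones(len(W))];q=np.linalg.lstsq(A,(W**2).sum(1),rcond=None)[0]
        print(n,len(h),(x,y),r,q[:2],np.sqrt(q[2]+q[:2]@q[:2]))
E
```

```text
knobtop [ 0.5755 -0.3161  0.0844] [0.0017 0.0017]
tA [ 0.6402 -0.2791  0.0643] [0.0017 0.0017]
tB [ 0.6789 -0.217   0.0666] [0.0022 0.0022]
tC [ 0.6809 -0.15    0.0657] [0.0018 0.0018]
tD [ 0.6353 -0.0951  0.0652] [0.0019 0.0019]
h1 [0.6273 0.1603 0.0781] [0.0013 0.0013]
h2 [0.6311 0.281  0.077 ] [0.003 0.003]
jarlidtop [ 0.4787 -0.1809  0.1103] [0.001 0.001]
scene 43 (0.5894418954849243, -0.19274044036865234) 0.18261340260505676 [ 0.5876098  -0.19362976] 0.1783272893005831
side 43 (0.5771247744560242, -0.17577286064624786) 0.1870986372232437 [ 0.57335894 -0.17684279] 0.1799173879627834
```

```bash
python3 -m inch '[[0.1,[41,22,0],[0,0,0.072]],[0.1,[41,22,0],[0,0,0.072]],[0.1,[41,22,0],[0,0,0.072]],[0.1,[41,22,0],[0,0,0.072]],[0.1,[41,22,0],[0,0,0.072]]]' 20
python3 -m inch '[[0.1,[41,22,-20],[0,0,0.072]],[0.1,[41,21,-20],[0,0,0.072]],[0.1,[40,21,-28],[0,0,0.072]],[0.1,[0,0,0],[0,0,0]],[0.1,[0,0,0],[0,0,0]]]'
python3 - <<'E'
from h import *
w=grab('wrist','w1.png')
for X in ([.5755,-.316,.086],[.640,-.279,.066]): print(proj(w,X))
E
```

```text
t: 0.88
eef_pos: [0.4547, -0.3798, 0.2186]
tcp_rot: [0.915, 0.404, -0.0, -0.0]
force: [-0.7, -1.5, 0.4]
finger_gap: 0.0518
finger_force: 0.0
t: 1.5
eef_pos: [0.5753, -0.3169, 0.1508]
tcp_rot: [0.867, 0.499, -0.0, -0.0]
force: [-0.5, -0.3, -0.0]
finger_gap: 0.0511
finger_force: 0.0
[276.49672724 217.95790397]
[331.15566124 118.50665921]
```

View pics/w1.png

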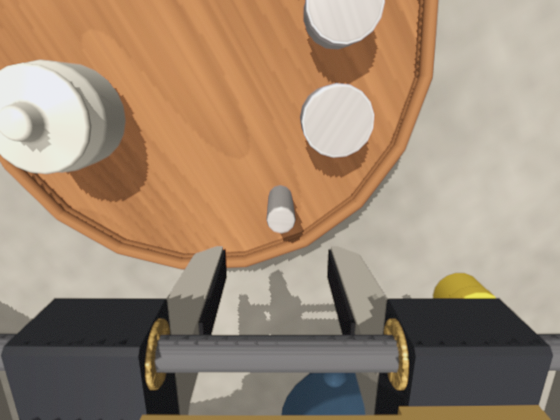

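The wrist view shows the knob's top at (281,219), against a predicted (276,218), and the nearest tin's lid at (338,119). The choice holds with a small correction. The rim shows at the bottom, and the fingers are clear.

```bash
python3 - <<'E'
from h import *
w=grab('wrist')
print(onz(w,281,219,.086),onz(w,338,118.5,.066))
# rim outer edge points by mask: fit circle
hsv=cv2.cvtColor(w['img'],cv2.COLOR_RGB2HSV); m=((hsv[...,0]<18)&(hsv[...,1]>110)&(hsv[...,2]>60)).astype(np.uint8)
m[255:]=0
pts=[]
for u in range(60,430,6):
    v=np.where(m[:,u])[0]
    if len(v): pts.append(onz(w,u,v.max(),.035)[:2])
W=np.array(pts)
for _ in range(4):
    # outer radius fixed .175 fit
    from scipy.optimize import least_squares
    s=least_squares(lambda c:np.hypot(*(W-c[:2]).T)-c[2],[.58,-.186,.175],loss='soft_l1',f_scale=.002)
print(s.x,np.abs(s.fun).mean())
E
python3 -m inch '[[0.1,[0,0,-20],[0,0,0]],[0.1,[0,0,0],[0,0,0]]]'
```

```text
[ 0.57758603 -0.3188154   0.086     ] [ 0.64403222 -0.28192589  0.066     ]
[ 0.58424554 -0.17279655  0.18742247] 0.0037496249765319417
t: 1.85
eef_pos: [0.5742, -0.3165, 0.1287]
tcp_rot: [0.867, 0.499, -0.001, -0.001]
force: [0.2, 0.3, 0.4]
finger_gap: 0.0512
finger_force: 0.0
```

```bash
python3 -m inch '[[0.1,[2,-1,-25],[0,0,0]],[0.1,[0,0,-25],[0,0,0]],[0.1,[0,0,-26],[0,0,0]],[0.1,[0,0,0],[0,0,0]],[-0.8,[0,0,0],[0,0,0]]]' 15
python3 -m inch '[[-0.8,[0,0,0],[0,0,0]],[-0.8,[0,0,0],[0,0,0]],[-0.8,[0,0,0],[0,0,0]],[-0.8,[0,0,0],[0,0,0]]]' 15
```

```text
t: 2.48
eef_pos: [0.5779, -0.318, 0.0557]
tcp_rot: [0.867, 0.499, 0.0, 0.001]
force: [0.9, -0.4, 0.3]
finger_gap: 0.045
finger_force: 0.0
t: 2.98
eef_pos: [0.5777, -0.3178, 0.0552]
tcp_rot: [0.867, 0.499, 0.0, 0.0]
force: [-0.2, 0.2, 5.1]
finger_gap: 0.0195
finger_force: 15.0
```

```bash
python3 -m inch '[[-0.8,[-17,1.1,0],[0,0,-0.087]],[-0.8,[-16.6,3.3,0],[0,0,-0.087]],[-0.8,[-16.1,5.5,0],[0,0,-0.087]],[-0.8,[-15.3,7.5,0],[0,0,-0.087]],[-0.8,[0,0,0],[0,0,0]]]'
python3 -m inch '[[-0.8,[0,0,0],[0,0,0]],[-0.8,[0,0,0],[0,0,0]]]'
```

```text
t: 3.6
eef_pos: [0.5116, -0.3005, 0.055]
tcp_rot: [0.94, 0.341, -0.0, 0.0]
force: [-3.3, -4.4, 2.3]
finger_gap: 0.0193
finger_force: 15.0
t: 3.85
eef_pos: [0.5125, -0.301, 0.055]
tcp_rot: [0.94, 0.342, -0.0, 0.0]
force: [-4.3, -3.9, 5.1]
finger_gap: 0.0198
finger_force: 15.0
```

```bash
python3 -m inch '[[-0.8,[-14.1,9.5,0],[0,0,-0.087]],[-0.8,[-12.8,11.2,0],[0,0,-0.087]],[-0.8,[-11.2,12.8,0],[0,0,-0.087]],[-0.8,[-9.5,14.1,0],[0,0,-0.087]]]'
python3 -m inch '[[-0.8,[-7.5,15.3,0],[0,0,-0.087]],[-0.8,[-5.5,16.1,0],[0,0,-0.087]],[-0.8,[-3.3,16.6,0],[0,0,-0.087]],[-0.8,[-1.1,17,0],[0,0,-0.087]],[-0.8,[0,0,0],[0,0,0]]]'
python3 -m inch '[[-0.8,[0,0,0],[0,0,0]],[-0.8,[0,0,0],[0,0,0]]]'
```

```text
t: 4.35
eef_pos: [0.4649, -0.253, 0.0549]
tcp_rot: [0.985, 0.172, 0.0, 0.001]
force: [1.0, -2.2, 0.7]
finger_gap: 0.0198
finger_force: 15.0
t: 4.97
eef_pos: [0.4478, -0.1869, 0.0547]
tcp_rot: [1.0, 0.001, 0.0, -0.0]
force: [-0.2, 0.6, 2.0]
finger_gap: 0.0195
finger_force: 15.0
t: 5.22
eef_pos: [0.4478, -0.1881, 0.0547]
tcp_rot: [1.0, 0.001, 0.0, 0.0]
force: [0.4, 0.4, 2.9]
finger_gap: 0.0196
finger_force: 15.0
```

Centre is about (0.578,-0.188), and the forces stay small. Next is the second quarter, mirrored.

```bash
python3 -m inch '[[-0.8,[1.1,17,0],[0,0,-0.087]],[-0.8,[3.3,16.6,0],[0,0,-0.087]],[-0.8,[5.5,16.1,0],[0,0,-0.087]],[-0.8,[7.5,15.3,0],[0,0,-0.087]]]'
python3 -m inch '[[-0.8,[9.5,14.1,0],[0,0,-0.087]],[-0.8,[11.2,12.8,0],[0,0,-0.087]],[-0.8,[12.8,11.2,0],[0,0,-0.087]],[-0.8,[14.1,9.5,0],[0,0,-0.087]]]'
python3 -m inch '[[-0.8,[15.3,7.5,0],[0,0,-0.087]],[-0.8,[16.1,5.5,0],[0,0,-0.087]],[-0.8,[0,0,0],[0,0,0]],[-0.8,[0,0,0],[0,0,0]]]'
```

```text
t: 5.72
eef_pos: [0.465, -0.1227, 0.0546]
tcp_rot: [0.985, -0.174, -0.0, 0.0]
force: [0.2, -3.4, -0.9]
finger_gap: 0.0199
finger_force: 15.0
t: 6.22
eef_pos: [0.5124, -0.0751, 0.0544]
tcp_rot: [0.94, -0.342, -0.001, 0.0]
force: [-2.2, -3.9, 1.1]
finger_gap: 0.0197
finger_force: 15.0
t: 6.72
eef_pos: [0.5434, -0.0621, 0.0544]
tcp_rot: [0.907, -0.42, -0.0, 0.0]
force: [0.7, 2.2, -1.6]
finger_gap: 0.0199
finger_force: 15.0
```

```bash
python3 -m inch '[[-0.8,[16.6,3.3,0],[0,0,-0.087]],[-0.8,[10,1,0],[0,0,-0.04]],[-0.8,[0,0,0],[0,0,0]]]'
python3 -m inch '[[-0.8,[4,0,0],[0,0,0]],[-0.8,[0,0,0],[0,0,0]]]'
python3 -m inch '[[-0.8,[3,0,0],[0,0,0]],[-0.8,[0,0,0],[0,0,0]]]'
python3 -m inch '[[-0.8,[2,0,0],[0,0,0]],[-0.8,[0,0,0],[0,0,0]]]'
```

```text
t: 7.1
eef_pos: [0.5701, -0.0581, 0.0543]
tcp_rot: [0.879, -0.477, -0.0, 0.0]
force: [-0.6, -0.3, -1.6]
finger_gap: 0.0195
finger_force: 15.0
t: 7.35
eef_pos: [0.5739, -0.0579, 0.0543]
tcp_rot: [0.879, -0.477, -0.0, 0.0]
force: [-2.4, -1.1, -3.0]
finger_gap: 0.0194
finger_force: 15.0
t: 7.6
eef_pos: [0.5739, -0.0578, 0.0542]
tcp_rot: [0.879, -0.477, -0.004, 0.002]
force: [-19.0, -1.2, 9.2]
finger_gap: 0.0197
finger_force: 15.0
t: 7.85
eef_pos: [0.5741, -0.0582, 0.0539]
tcp_rot: [0.879, -0.477, -0.006, 0.003]
force: [-27.3, -6.3, 15.6]
finger_gap: 0.02
finger_force: 15.0
```

At the stop (19–27 N resistance). Ease off, open only a little, lift, and go over towards the handle.

```bash
python3 -m inch '[[-0.8,[-5,0,0],[0,0,0]],[-0.3,[0,0,0],[0,0,0]],[-0.3,[0,0,0],[0,0,0]],[-0.3,[0,0,0],[0,0,0]]]'
python3 -m inch '[[-0.3,[0,0,40],[0,0,0]],[-0.3,[0,0,50],[0,0,0]],[-0.3,[0,40,30],[0,0,-0.18]],[-0.5,[5,50,0],[0,0,-0.18]],[-0.5,[5,50,0],[0,0,-0.18]]]'
python3 -m inch '[[-0.5,[0,40,0],[0,0,0]],[-0.5,[0,40,0],[0,0,0]],[-0.5,[0,0,0],[0,0,0]],[-0.5,[0,0,0],[0,0,0]]]'
python3 - <<'E'
from h import *
w=grab('wrist','w2.png'); s=grab('side','s2.png'); grab('scene','c2.png')
print(proj(w,[.6273,.1603,.078]),proj(w,[.6311,.281,.078]))
E
```

```text
t: 8.35
eef_pos: [0.575, -0.0577, 0.0549]
tcp_rot: [0.879, -0.478, 0.0, -0.0]
force: [0.5, -0.5, 0.2]
finger_gap: 0.0326
finger_force: 0.0
t: 8.98
eef_pos: [0.5769, 0.0278, 0.1673]
tcp_rot: [0.753, -0.657, -0.024, -0.045]
force: [-0.1, 0.5, -0.7]
finger_gap: 0.0239
finger_force: 0.0
t: 9.48
eef_pos: [0.5725, 0.0788, 0.1607]
tcp_rot: [0.763, -0.642, -0.036, -0.063]
force: [0.6, -0.1, -0.4]
finger_gap: 0.0231
finger_force: 0.0
[198.26782684 273.98638905] [185.17277508 374.75068025]
```

View pics/w2.png

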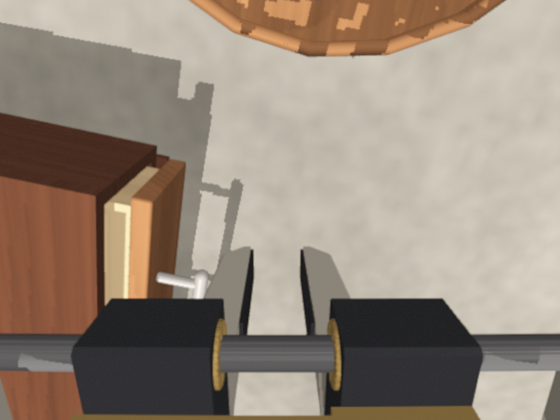

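The wrist view shows the drawer and handle end at (200,280) and the turntable at the top. The last joint hit its range, so the wrist tilted. I unwind the other way, and the handle grasp is the same after a half turn.

```bash
python3 -m inch '[[-0.5,[0,0,5],[0,0,0.18]],[-0.5,[0,10,5],[0,0,0.18]],[-0.5,[0,10,0],[0,0,0.18]],[-0.5,[0,10,0],[0,0,0.18]],[-0.5,[0,10,0],[0,0,0.18]]]'
python3 -m inch '[[-0.5,[0,10,0],[0,0,0.18]],[-0.5,[0,10,0],[0,0,0.18]],[-0.5,[0,10,0],[0,0,0.18]],[-0.5,[0,10,0],[0,0,0.18]],[-0.5,[0,10,0],[0,0,0.18]]]'
python3 -m inch '[[-0.5,[0,10,0],[0,0,0.18]],[-0.5,[0,10,0],[0,0,0.18]],[-0.5,[0,10,0],[0,0,0.18]],[-0.5,[0,10,0],[0,0,0.18]],[-0.5,[0,10,0],[0,0,0.18]]]'
python3 -m inch '[[-0.5,[0,0,0],[0,0,0.12]],[-0.5,[0,0,0],[0,0,0]],[-0.5,[0,0,0],[0,0,0]]]'
python3 - <<'E'
from h import *
from scipy.spatial.transform import Rotation as Ro
q=manip.get_state()['tcp_rot'];M=Ro.from_quat(q).as_matrix();print(M.round(3), np.degrees(np.arctan2(M[1,1],M[0,1])))
D=Ro.from_euler('z',-1.8,degrees=True).as_matrix()@np.diag([1,1,1])
T=np.array([[0,1,0],[1,0,0],[0,0,-1]]).astype(float); T=D@T
print((Ro.from_matrix(T)*Ro.from_quat(q).inv()).as_rotvec(), manip.get_state()['q'])
E
```

```text
t: 10.25
eef_pos: [0.5725, 0.1183, 0.1706]
tcp_rot: [0.967, -0.244, -0.06, -0.041]
force: [0.1, -0.1, -0.3]
finger_gap: 0.0231
finger_force: 0.0
t: 10.88
eef_pos: [0.5726, 0.1684, 0.1706]
tcp_rot: [0.977, 0.201, -0.072, -0.011]
force: [-0.5, 0.2, 0.2]
finger_gap: 0.0233
finger_force: 0.0
t: 11.5
eef_pos: [0.5726, 0.2185, 0.1706]
tcp_rot: [0.792, 0.606, -0.069, 0.022]
force: [0.8, -0.5, -0.2]
finger_gap: 0.0235
finger_force: 0.0
t: 11.88
eef_pos: [0.5726, 0.2181, 0.1706]
tcp_rot: [0.757, 0.649, -0.068, 0.026]
force: [0.1, -0.6, -0.2]
finger_gap: 0.0231
finger_force: 0.0
[[ 0.148  0.987 -0.07 ]
 [ 0.98  -0.156 -0.127]
 [-0.136 -0.05  -0.989]] -8.966414294733754
[ 0.13157541 -0.06217646  0.12146457] [ 0.33220541  0.57126123  1.43974995 -0.10307448  1.24032412  0.52413185]
```

```bash
python3 -m inch '[[-0.5,[0,0,0],[0.066,-0.031,0.061]],[-0.5,[0,0,0],[0.066,-0.031,0.061]],[-0.5,[0,0,0],[0,0,0]],[-0.5,[0,0,0],[0,0,0]]]'
python3 - <<'E'
from h import *
w=grab('wrist','w3.png')
print(proj(w,[.6273,.1603,.078]),proj(w,[.6311,.281,.078]))
E
```

```text
t: 12.38
eef_pos: [0.5726, 0.2184, 0.1707]
tcp_rot: [0.718, 0.696, -0.0, 0.0]
force: [-0.6, -0.0, -0.4]
finger_gap: 0.0231
finger_force: 0.0
[347.18264188 273.32725485] [357.32113444 118.94603595]
```

View pics/w3.png

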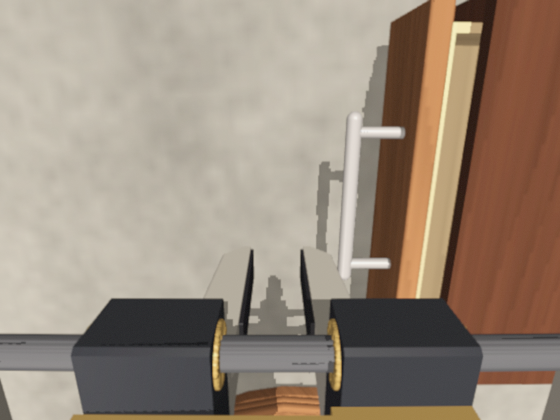

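The wrist view shows the bar running from (354,117) to (345,277), within 4 px of the prediction.

```bash
python3 - <<'E'
from h import *
w=grab('wrist')
a=onz(w,354,118,.078);b=onz(w,345,274,.078);print(a,b,(a+b)/2,np.linalg.norm(a-b))
E
```

```text
[0.62866973 0.28198832 0.078     ] [0.62557721 0.16007793 0.078     ] [0.62712347 0.22103312 0.078     ] 0.12194961060593798
```

```bash
python3 -m inch '[[-0.5,[27,3,0],[0,0,0]],[-0.5,[28,0,0],[0,0,0]],[-0.5,[0,0,-40],[0,0,0]],[-0.5,[0,0,-30],[0,0,0]],[-0.5,[0,0,0],[0,0,0]]]'
python3 -m inch '[[-0.5,[0,0,-20],[0,0,0]],[-0.5,[0,0,-21],[0,0,0]],[-0.5,[0,0,0],[0,0,0]],[-1,[0,0,0],[0,0,0]],[-1,[0,0,0],[0,0,0]]]' 25
```

```text
t: 13.1
eef_pos: [0.6261, 0.2214, 0.0983]
tcp_rot: [0.717, 0.697, -0.002, -0.001]
force: [-0.9, 0.5, -0.4]
finger_gap: 0.0236
finger_force: 0.0
t: 13.72
eef_pos: [0.6277, 0.2216, 0.0603]
tcp_rot: [0.717, 0.697, 0.001, 0.0]
force: [-0.6, 0.2, 0.5]
finger_gap: 0.0101
finger_force: 25.0
```

```bash
python3 -m inch '[[-1,[0,0,0],[0,0,0]],[-1,[-5,0,0],[0,0,0]],[-1,[-15,0.5,0],[0,0,0]],[-1,[-15,0.5,0],[0,0,0]],[-1,[-15,0.5,0],[0,0,0]]]'
```

```text
t: 14.35
eef_pos: [0.5773, 0.2234, 0.0602]
tcp_rot: [0.717, 0.697, 0.001, 0.0]
force: [1.7, 2.5, 1.8]
finger_gap: 0.01
finger_force: 25.0
```

```bash
python3 -m inch '[[-1,[-15,0.5,0],[0,0,0]],[-1,[-15,0.5,0],[0,0,0]],[-1,[-15,0.5,0],[0,0,0]],[-1,[-15,0.5,0],[0,0,0]],[-1,[-15,0.5,0],[0,0,0]]]'
python3 -m inch '[[-1,[-15,0.5,0],[0,0,0]],[-1,[-10,0,0],[0,0,0]],[-1,[0,0,0],[0,0,0]]]'
python3 -m inch '[[-1,[-6,0,0],[0,0,0]],[-1,[-4,0,0],[0,0,0]],[-1,[0,0,0],[0,0,0]]]'
```

```text
t: 14.98
eef_pos: [0.5021, 0.226, 0.0602]
tcp_rot: [0.717, 0.697, 0.001, 0.0]
force: [1.6, 4.9, 4.9]
finger_gap: 0.01
finger_force: 25.0
t: 15.35
eef_pos: [0.4767, 0.2268, 0.0602]
tcp_rot: [0.717, 0.697, 0.001, -0.0]
force: [-0.5, 7.1, 6.3]
finger_gap: 0.0103
finger_force: 25.0
t: 15.72
eef_pos: [0.4672, 0.2272, 0.0602]
tcp_rot: [0.717, 0.697, 0.001, -0.0]
force: [-1.2, 10.0, 5.6]
finger_gap: 0.0102
finger_force: 25.0
```

```bash
for i in 1; do python3 -m inch '[[-1,[-6,2,0],[0,0,0]],[-1,[0,0,0],[0,0,0]]]'; done
python3 -m inch '[[-1,[-4,0,0],[0,0,0]],[-1,[0,0,0],[0,0,0]]]'
python3 -m inch '[[-1,[-4,0,0],[0,0,0]],[-1,[0,0,0],[0,0,0]]]'
python3 -m inch '[[-1,[-3,0,0],[0,0,0]],[-1,[0,0,0],[0,0,0]]]'
```

```text
t: 15.98
eef_pos: [0.4607, 0.2275, 0.0601]
tcp_rot: [0.717, 0.697, -0.0, 0.0]
force: [-0.8, -3.1, 11.3]
finger_gap: 0.0102
finger_force: 25.0
t: 16.23
eef_pos: [0.4569, 0.2277, 0.0601]
tcp_rot: [0.717, 0.697, 0.0, 0.0]
force: [-1.0, -1.6, 10.7]
finger_gap: 0.0103
finger_force: 25.0
t: 16.48
eef_pos: [0.4529, 0.2278, 0.0601]
tcp_rot: [0.717, 0.697, 0.0, 0.0]
force: [-1.3, -1.0, 10.5]
finger_gap: 0.01
finger_force: 25.0
t: 16.73
eef_pos: [0.4529, 0.2279, 0.0602]
tcp_rot: [0.717, 0.697, 0.003, 0.002]
force: [15.4, -3.7, -3.5]
finger_gap: 0.0101
finger_force: 25.0
```

```bash
python3 -m inch '[[-1,[3,0,0],[0,0,0]],[-0.5,[0,0,0],[0,0,0]],[-0.5,[0,0,0],[0,0,0]],[-0.5,[0,0,40],[0,0,0]],[-0.5,[0,0,50],[0,0,0]]]'
python3 -m inch '[[-0.2,[10,-20,50],[0,0,0]],[-0.2,[20,-40,50],[0,0,0]],[-0.2,[20,-40,40],[0,0,0]],[-0.2,[0,0,0],[0,0,0]],[-0.2,[0,0,0],[0,0,0]]]'
python3 - <<'E'
from h import *
from h import *
import pickle
w=grab('wrist','w4.png');s=grab('scene','c4.png');d=grab('side','d4.png');pickle.dump((w,s,d),open('v4.pkl','wb'))
c=np.vstack([np.hstack([s['img'][150:360,140:400],d['img'][100:310,190:450]])])
c=cv2.resize(c[:,:,::-1],None,fx=1.53,fy=1.53,interpolation=2)
cv2.imwrite('pics/crop4.png',c)
E
```

```text
t: 17.35
eef_pos: [0.4522, 0.2276, 0.1496]
tcp_rot: [0.717, 0.697, -0.001, -0.001]
force: [0.4, 0.3, -0.0]
finger_gap: 0.0231
finger_force: 0.0
t: 17.98
eef_pos: [0.5011, 0.1309, 0.285]
tcp_rot: [0.717, 0.697, -0.001, -0.001]
force: [-0.9, 0.1, -0.2]
finger_gap: 0.0375
finger_force: 0.0
```

View pics/w4.png

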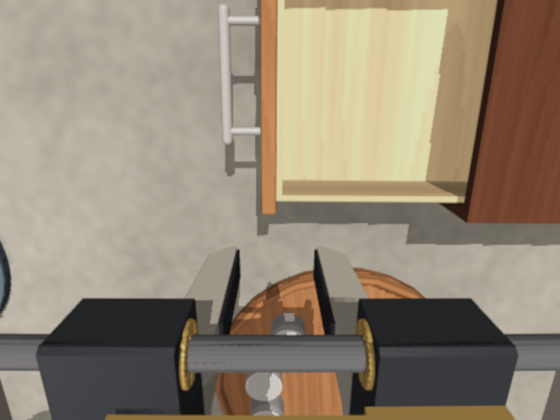

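View pics/crop4.png

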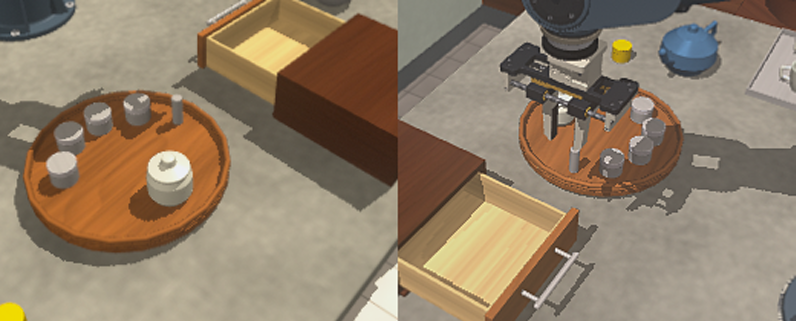

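The wrist view shows the open drawer, with its near-right floor corner at (283,181). The scene and side crops show the four tins on the near side, with the jar standing at the far side. Next is a second wrist place for the floor height.

```bash
python3 -m inch '[[-0.2,[0,50,0],[0,0,0]],[-0.2,[0,50,0],[0,0,0]],[-0.2,[0,0,0],[0,0,0]],[-0.2,[0,0,0],[0,0,0]]]' 
python3 - <<'E'
from h import *
w=grab('wrist','w5.png')
E
```

```text
t: 18.62
eef_pos: [0.5015, 0.2308, 0.2854]
tcp_rot: [0.716, 0.698, -0.001, -0.0]
force: [0.8, -0.7, 0.2]
finger_gap: 0.0374
finger_force: 0.0
```

View pics/w5.png

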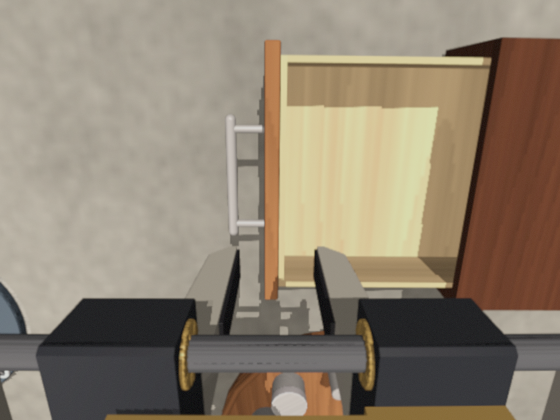

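The wrist view now shows the whole drawer; its right front floor corner is at (285,257), the left wall's inner top edge at row 65 and the handle at (231,175).

```bash
python3 - <<'E'
from h import *
import pickle
w4=pickle.load(open('v4.pkl','rb'))[0]; w5=grab('wrist')
g4=cv2.cvtColor(w4['img'],cv2.COLOR_RGB2HSV);g5=cv2.cvtColor(w5['img'],cv2.COLOR_RGB2HSV)
print(g4[172:208:1,380,2], '\n',g5[246:292,380,2])
print(g5[160,258:296].tolist())
X,r=tri(ray(w4,283,181),ray(w5,285,257));print(X,r)
print('walltop low',onz(w5,285,282,.096),'hi',onz(w5,285,62,.096), 'floor hi?',onz(w5,286,67,.03))
print('handle',onz(w5,229.5,119,.078),onz(w5,233,232,.078))
E
```

```text
[221 221 221 221 221 221 222 219 206 188 177 173 170 168 167 163 161 161
 162 165 168 171 174 187 210 220 222 222 218 190 142 113 109 109 108 109] 
 [217 217 216 217 217 217 216 217 216 205 185 174 174 172 169 167 164 163
 162 162 162 160 156 155 156 158 159 159 160 163 166 168 169 167 169 186
 210 217 217 212 180 131 101 116 149 159]
[[19, 36, 100], [21, 33, 101], [21, 33, 101], [23, 33, 100], [23, 31, 100], [14, 56, 109], [12, 126, 138], [13, 146, 171], [14, 142, 183], [14, 143, 182], [13, 142, 181], [14, 142, 179], [13, 141, 179], [13, 141, 177], [13, 143, 177], [13, 143, 178], [13, 146, 177], [13, 143, 178], [13, 144, 177], [13, 146, 171], [14, 132, 156], [21, 86, 174], [24, 68, 211], [25, 65, 217], [24, 66, 217], [24, 66, 216], [24, 66, 217], [24, 66, 216], [25, 66, 216], [24, 65, 217], [24, 67, 217], [24, 67, 217], [24, 67, 216], [23, 68, 217], [24, 67, 216], [24, 65, 216], [25, 65, 216], [24, 66, 216]]
[0.50842865 0.11116155 0.03498067] [np.float64(0.0005453110649489295), np.float64(0.0005453110649486214)]
walltop low [0.5075948  0.11044221 0.096     ] hi [0.51253453 0.33828002 0.096     ] floor hi? [0.51509327 0.3374586  0.03      ]
handle [0.45572714 0.28710892 0.078     ] [0.45135263 0.16438143 0.078     ]
```

```bash
python3 - <<'E'
from h import *
import pickle
w4=pickle.load(open('v4.pkl','rb'))[0]; w5=grab('wrist')
for a,b in ((181,256),(195.5,281)): print(tri(ray(w4,380,a),ray(w5,375,b))[0], [ (lambda A,B:(A[1],B[1]))(onz(w4,380,a,z),onz(w5,375,b,z)) for z in (.025,.03,.035,.09,.1)])
E
python3 -m inch '[[0.3,[-4,-58,0],[0,0,0]],[0.3,[-4,-58,0],[0,0,0]],[0.3,[-4,-58,0],[0,0,0]],[0.3,[-4,-58,0],[0,0,0]],[0.3,[-4,-58,0],[0,0,0]]]'
python3 -m inch '[[0.3,[-4,-58,0],[0,0,0]],[0.3,[-4,-58,0],[0,0,0]],[0.3,[-3,-60,0],[0,0,0]],[0.3,[0,0,0],[0,0,0]],[0.3,[0,0,0],[0,0,0]]]'
python3 - <<'E'
from h import *
w=grab('wrist','w6.png')
E
```

```text
[0.62420716 0.10678878 0.03082492] [(np.float64(0.10530768716285849), np.float64(0.10387868274480558)), (np.float64(0.10659708622255445), np.float64(0.10634244153592068)), (np.float64(0.10788648528225045), np.float64(0.10880620032703578)), (np.float64(0.12206987493890636), np.float64(0.13590754702930208)), (np.float64(0.12464867305829835), np.float64(0.14083506461153228))]
[0.60699056 0.10812205 0.09552109] [(np.float64(0.08695408663046364), np.float64(0.06722182406126767)), (np.float64(0.08845858430900855), np.float64(0.07011432919931104)), (np.float64(0.08996308198755346), np.float64(0.07300683433735444)), (np.float64(0.10651255645154746), np.float64(0.10482439085583173)), (np.float64(0.10952155180863729), np.float64(0.11060940113191853))]
t: 19.4
eef_pos: [0.4813, -0.0617, 0.2864]
tcp_rot: [0.717, 0.697, 0.0, 0.0]
force: [0.8, 0.0, 0.0]
finger_gap: 0.0601
finger_force: 0.0
t: 20.02
eef_pos: [0.4706, -0.2353, 0.2861]
tcp_rot: [0.717, 0.697, 0.0, -0.0]
force: [-0.2, -0.3, -0.1]
finger_gap: 0.0604
finger_force: 0.0
```

View pics/w6.png

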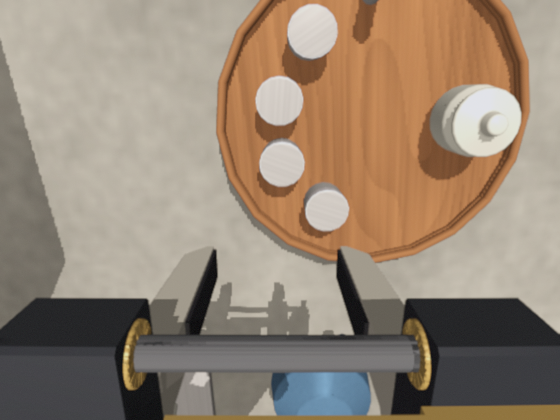

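The wrist view shows tin lids at about (312,32), (279,100), (282,163) and (326,208), with the jar far right at (478,120) and the knob at the top (370,5).

```bash
cat >> h.py <<'E'
def lids(f,z=.066,r=(20,34)):
    g=cv2.medianBlur(cv2.cvtColor(f['img'],cv2.COLOR_RGB2GRAY),3)
    c=cv2.HoughCircles(g,cv2.HOUGH_GRADIENT,1,30,param1=120,param2=16,minRadius=r[0],maxRadius=r[1])
    return [] if c is None else [(u.round(1),v.round(1),q.round(1),onz(f,u,v,z)[:2].round(4)) for u,v,q in c[0]]
E
python3 - <<'E'
from h import *
w=grab('wrist')
hsv=cv2.cvtColor(w['img'],cv2.COLOR_RGB2HSV)
for p in lids(w): print(*p, hsv[int(p[1]),int(p[0])])
E
```

```text
279.5 100.5 24.1 [ 0.4761 -0.1615] [ 16  16 210]
327.5 210.5 20.7 [ 0.527  -0.2825] [ 16  16 207]
484.5 126.5 32.3 [ 0.6919 -0.1937] [ 21  30 138]
309.5 31.5 27.1 [ 0.5071 -0.0972] [ 15  14 217]
280.5 164.5 22.0 [ 0.4754 -0.2284] [ 15  17 208]
277.5 194.5 26.6 [ 0.4712 -0.2621] [ 13 147 128]
403.5 224.5 32.3 [ 0.6142 -0.302 ] [ 13 142 178]
```

```bash
python3 -m inch '[[0.3,[11,-9,-25],[0,0,0.182]],[0.3,[11,-9,-25],[0,0,0.182]],[0.3,[11,-9,-25],[0,0,0.182]],[0.3,[11,-9,-25],[0,0,0.182]],[0.3,[11,-9,-25],[0,0,0.182]]]' 20
python3 -m inch '[[0.3,[0,0,-25],[0,0,0.182]],[0.3,[0,0,-20],[0,0,0]],[0.3,[0,0,0],[0,0,0]],[0.3,[0,0,0],[0,0,0]]]'
python3 - <<'E'
from h import *
w=grab('wrist','w7.png')
print(proj(w,[.526,-.280,.066]),manip.get_state()['q'][5])
E
```

```text
t: 20.75
eef_pos: [0.5267, -0.2793, 0.1606]
tcp_rot: [0.334, 0.943, 0.0, 0.0]
force: [0.3, -0.1, 0.5]
finger_gap: 0.0604
finger_force: 0.0
t: 21.25
eef_pos: [0.5266, -0.2799, 0.1172]
tcp_rot: [0.25, 0.968, -0.0, 0.0]
force: [0.4, 0.1, -0.3]
finger_gap: 0.0604
finger_force: 0.0
[275.48385126 225.33035597] -1.6317809706878523
```

View pics/w7.png

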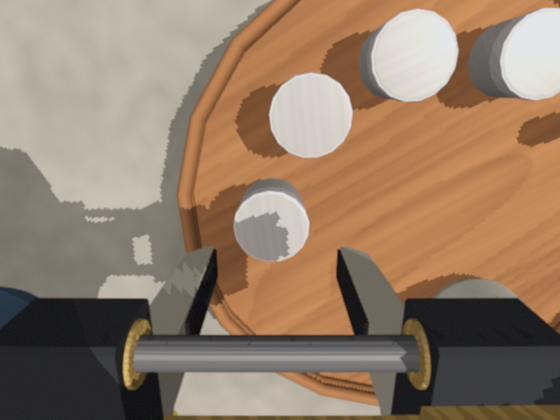

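The wrist view shows the target lid at (271.5,225), 4 px from the prediction and centred between the fingers; next lid at (311,115).

```bash
python3 - <<'E'
from h import *
w=grab('wrist')
for p in lids(w,r=(32,48)): print(*p)
print(onz(w,271.5,225,.066),onz(w,311,115,.066),onz(w,410,55,.066))
E
```

```text
310.5 114.5 41.8 [ 0.4754 -0.2285]
271.5 226.5 36.6 [ 0.5256 -0.2829]
410.5 50.5 47.4 [ 0.4714 -0.1634]
[ 0.52465621 -0.28237605  0.066     ] [ 0.47574854 -0.22838096  0.066     ] [ 0.47346818 -0.16454655  0.066     ]
```

```bash
python3 -m inch '[[0.3,[-1.5,-2.5,-25],[0,0,0]],[0.3,[0,0,-25],[0,0,0]],[0.3,[0,0,-20],[0,0,0]],[0.3,[0,0,-12],[0,0,0]],[0.3,[0,0,0],[0,0,0]]]' 20
python3 -m inch '[[-0.5,[0,0,0],[0,0,0]],[-0.5,[0,0,0],[0,0,0]],[-0.5,[0,0,0],[0,0,0]],[-0.5,[0,0,0],[0,0,0]]]' 20
```

```text
t: 21.98
eef_pos: [0.5244, -0.2826, 0.0338]
tcp_rot: [0.25, 0.968, 0.0, -0.001]
force: [0.4, 0.4, 0.7]
finger_gap: 0.0604
finger_force: 0.0
t: 22.48
eef_pos: [0.525, -0.283, 0.0349]
tcp_rot: [0.251, 0.968, -0.0, 0.001]
force: [-0.4, 0.3, 6.6]
finger_gap: 0.0478
finger_force: 20.0
```

```bash
python3 -m inch '[[-0.5,[0,0,30],[0,0,0]],[-0.5,[0,0,30],[0,0,0]],[-0.5,[0,0,32],[0,0,0]],[-0.5,[11,50,0],[0,0,0.052]],[-0.5,[11,50,0],[0,0,0.052]]]' 25
python3 -m inch '[[-0.5,[11,50,0],[0,0,0.052]],[-0.5,[11,50,0],[0,0,0.052]],[-0.5,[11,50,0],[0,0,0.052]],[-0.5,[11,50,0],[0,0,0.052]],[-0.5,[11,50,0],[0,0,0.052]]]'
python3 -m inch '[[-0.5,[11,50,0],[0,0,0.052]],[-0.5,[11,50,0],[0,0,0.052]],[-0.5,[0,0,0],[0,0,0]],[-0.5,[0,0,0],[0,0,0]]]'
```

```text
t: 23.1
eef_pos: [0.5465, -0.1818, 0.1265]
tcp_rot: [0.2, 0.98, 0.0, 0.0]
force: [0.1, -0.6, -0.8]
finger_gap: 0.0476
finger_force: 25.0
t: 23.72
eef_pos: [0.6015, 0.0689, 0.1261]
tcp_rot: [0.07, 0.998, 0.0, -0.0]
force: [0.9, -0.7, -0.6]
finger_gap: 0.0479
finger_force: 25.0
t: 24.22
eef_pos: [0.6232, 0.1669, 0.1258]
tcp_rot: [0.019, 1.0, -0.0, -0.001]
force: [-0.9, 0.8, -1.4]
finger_gap: 0.0475
finger_force: 25.0
```

Lower to the floor (TCP ≈ 0.040) in steps, watching force.

```bash
python3 -m inch '[[-0.5,[0,0,-30],[0,0,0]],[-0.5,[0,0,-30],[0,0,0]],[-0.5,[0,0,-19],[0,0,0]],[-0.5,[0,0,0],[0,0,0]],[-0.5,[0,0,-5],[0,0,0]]]'
python3 -m inch '[[-0.5,[0,0,-2],[0,0,0]],[-0.5,[0,0,0],[0,0,0]]]'
```

```text
t: 24.85
eef_pos: [0.6244, 0.1671, 0.0434]
tcp_rot: [0.019, 1.0, 0.0, 0.001]
force: [-0.2, 0.1, -0.4]
finger_gap: 0.0477
finger_force: 25.0
t: 25.1
eef_pos: [0.6237, 0.1673, 0.0405]
tcp_rot: [0.019, 1.0, 0.0, 0.0]
force: [0.3, -0.3, -1.8]
finger_gap: 0.0474
finger_force: 25.0
```

```bash
python3 -m inch '[[-0.5,[0,0,-1.5],[0,0,0]],[-0.5,[0,0,0],[0,0,0]]]'
python3 -m inch '[[-0.5,[0,0,-1],[0,0,0]],[-0.5,[0,0,0],[0,0,0]]]'
```

```text
t: 25.35
eef_pos: [0.6235, 0.1673, 0.0387]
tcp_rot: [0.019, 1.0, 0.0, -0.0]
force: [0.1, -0.2, -1.0]
finger_gap: 0.0476
finger_force: 25.0
t: 25.6
eef_pos: [0.6234, 0.1672, 0.0376]
tcp_rot: [0.019, 1.0, 0.0, -0.0]
force: [-0.5, -0.2, -0.8]
finger_gap: 0.0475
finger_force: 25.0
```

```bash
python3 -m inch '[[-0.5,[0,0,-1.5],[0,0,0]],[-0.5,[0,0,0],[0,0,0]]]'
python3 -m inch '[[-0.5,[0,0,-1],[0,0,0]],[-0.5,[0,0,0],[0,0,0]]]'
```

```text
t: 25.85
eef_pos: [0.6242, 0.1673, 0.037]
tcp_rot: [0.019, 1.0, 0.0, 0.001]
force: [0.7, -0.3, 5.0]
finger_gap: 0.0475
finger_force: 25.0
t: 26.1
eef_pos: [0.6249, 0.1672, 0.0369]
tcp_rot: [0.019, 1.0, 0.0, 0.002]
force: [0.3, -2.5, 12.3]
finger_gap: 0.0479
finger_force: 25.0
```

```bash
python3 -m inch '[[0.3,[0,0,0.5],[0,0,0]],[0.3,[0,0,0],[0,0,0]],[0.3,[0,0,0],[0,0,0]],[0.3,[0,0,45],[0,0,0]],[0.3,[0,0,45],[0,0,0]]]' 20
python3 -m inch '[[0.3,[-18.6,-49.4,0],[0,0,-0.146]],[0.3,[-18.6,-49.4,0],[0,0,-0.146]],[0.3,[-18.6,-49.4,0],[0,0,-0.146]],[0.3,[-18.6,-49.4,0],[0,0,-0.146]],[0.3,[-18.6,-49.4,0],[0,0,-0.146]]]'
python3 -m inch '[[0.3,[-18.6,-49.4,0],[0,0,-0.146]],[0.3,[-18.6,-49.4,0],[0,0,-0.146]],[0.3,[-18.6,-49.4,0],[0,0,-0.146]],[0.3,[0,0,0],[0,0,0]],[0.3,[0,0,0],[0,0,0]]]'
python3 - <<'E'
from h import *
w=grab('wrist','w8.png')
print(proj(w,[.4756,-.2284,.066]),proj(w,[.474,-.163,.066]))
for p in lids(w,r=(32,48)): print(*p)
E
```

```text
t: 26.72
eef_pos: [0.6231, 0.1672, 0.1262]
tcp_rot: [0.019, 1.0, -0.0, -0.001]
force: [0.3, 0.6, 0.3]
finger_gap: 0.0607
finger_force: 0.0
t: 27.35
eef_pos: [0.5297, -0.0812, 0.1257]
tcp_rot: [0.377, 0.926, 0.0, -0.0]
force: [0.2, -0.3, -0.4]
finger_gap: 0.0605
finger_force: 0.0
t: 27.98
eef_pos: [0.4747, -0.2276, 0.1255]
tcp_rot: [0.567, 0.824, 0.0, -0.0]
force: [-0.8, 1.4, -0.5]
finger_gap: 0.0602
finger_force: 0.0
[277.10607964 223.46744888] [312.53448609 129.58786218]
314.5 128.5 39.9 [ 0.4749 -0.162 ]
408.5 50.5 38.6 [ 0.5087 -0.1011]
277.5 223.5 35.1 [ 0.4759 -0.2283]
531.5 260.5 37.1 [ 0.6509 -0.1913]
```

```bash
python3 -m inch '[[0.3,[0.5,-0.5,-30],[0,0,0]],[0.3,[0,0,-30],[0,0,0]],[0.3,[0,0,-20],[0,0,0]],[0.3,[0,0,-12],[0,0,0]],[0.3,[0,0,0],[0,0,0]]]' 20
python3 -m inch '[[-0.5,[0,0,0],[0,0,0]],[-0.5,[0,0,0],[0,0,0]],[-0.5,[0,0,0],[0,0,0]],[-0.5,[0,0,0],[0,0,0]]]' 25
```

```text
t: 28.65
eef_pos: [0.4752, -0.2277, 0.0333]
tcp_rot: [0.567, 0.824, 0.0, -0.001]
force: [-0.9, -0.4, 0.3]
finger_gap: 0.0609
finger_force: 0.0
t: 29.15
eef_pos: [0.4757, -0.2286, 0.0344]
tcp_rot: [0.567, 0.824, 0.0, 0.001]
force: [-0.1, 2.0, 6.5]
finger_gap: 0.0476
finger_force: 25.0
```

```bash
python3 -m inch '[[-0.5,[0,0,30],[0,0,0]],[-0.5,[0,0,30],[0,0,0]],[-0.5,[0,0,32],[0,0,0]],[-0.5,[15.2,50.5,0],[0,0,0.117]],[-0.5,[15.2,50.5,0],[0,0,0.117]]]' 25
python3 -m inch '[[-0.5,[15.2,50.5,0],[0,0,0.117]],[-0.5,[15.2,50.5,0],[0,0,0.117]],[-0.5,[15.2,50.5,0],[0,0,0.117]],[-0.5,[15.2,50.5,0],[0,0,0.117]],[-0.5,[15.2,50.5,0],[0,0,0.117]]]'
python3 -m inch '[[-0.5,[15.2,50.5,0],[0,0,0.117]],[-0.5,[15.2,50.5,0],[0,0,0.117]],[-0.5,[15.2,48.5,0],[0,0,0.117]],[-0.5,[0,0,0],[0,0,0]],[-0.5,[0,0,0],[0,0,0]]]'
python3 - <<'E'
from h import *
w=grab('wrist','w9.png')
for p in lids(w,z=.069,r=(30,48)): print(*p)
E
```

```text
t: 29.78
eef_pos: [0.5058, -0.1266, 0.1261]
tcp_rot: [0.466, 0.885, 0.0, 0.0]
force: [-0.2, 0.8, -1.2]
finger_gap: 0.0475
finger_force: 25.0
t: 30.4
eef_pos: [0.5818, 0.1267, 0.1257]
tcp_rot: [0.191, 0.982, -0.0, -0.0]
force: [1.0, -1.2, -1.2]
finger_gap: 0.0476
finger_force: 25.0
t: 31.02
eef_pos: [0.6268, 0.274, 0.1252]
tcp_rot: [0.019, 1.0, -0.0, -0.001]
force: [0.3, -0.1, -2.2]
finger_gap: 0.0472
finger_force: 25.0
275.5 263.5 47.4 [0.6561 0.2725]
132.5 213.5 34.9 [0.6165 0.1806]
288.5 293.5 44.1 [0.6797 0.2807]
```

View pics/w9.png

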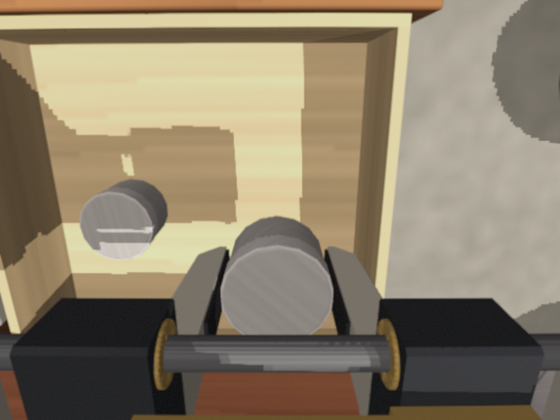

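The wrist view (top towards the robot) shows the first tin upright on the drawer floor at (118,225), and the second held at (277,285) above free floor, clear of the wall at col 395.

```bash
python3 -m inch '[[-0.5,[0,0,-30],[0,0,0]],[-0.5,[0,0,-30],[0,0,0]],[-0.5,[0,0,-20],[0,0,0]],[-0.5,[0,0,-6],[0,0,0]],[-0.5,[0,0,0],[0,0,0]]]'
python3 -m inch '[[-0.5,[0,0,-1.5],[0,0,0]],[-0.5,[0,0,-1],[0,0,0]],[-0.5,[0,0,0],[0,0,0]]]'
```

```text
t: 31.7
eef_pos: [0.6275, 0.2743, 0.0401]
tcp_rot: [0.018, 1.0, 0.0, 0.0]
force: [-0.3, 0.6, -1.1]
finger_gap: 0.0477
finger_force: 25.0
t: 32.08
eef_pos: [0.6273, 0.2746, 0.0375]
tcp_rot: [0.018, 1.0, 0.0, 0.0]
force: [1.0, -1.0, -0.7]
finger_gap: 0.0476
finger_force: 25.0
```

```bash
python3 -m inch '[[-0.5,[0,0,-1],[0,0,0]],[0.3,[0,0,0],[0,0,0]],[0.3,[0,0,0],[0,0,0]],[0.3,[0,0,45],[0,0,0]],[0.3,[0,0,45],[0,0,0]]]' 20
python3 -m inch '[[0.3,[-15.2,-43.7,0],[0,0,-0.145]],[0.3,[-15.2,-43.7,0],[0,0,-0.145]],[0.3,[-15.2,-43.7,0],[0,0,-0.145]],[0.3,[-15.2,-43.7,0],[0,0,-0.145]],[0.3,[-15.2,-43.7,0],[0,0,-0.145]]]'
python3 -m inch '[[0.3,[-15.2,-43.7,0],[0,0,-0.145]],[0.3,[-15.2,-43.7,0],[0,0,-0.145]],[0.3,[-15.2,-43.7,0],[0,0,-0.145]],[0.3,[-15.2,-43.7,0],[0,0,-0.145]],[0.3,[-15.2,-43.7,0],[0,0,-0.145]]]'
python3 - <<'E'
from h import *
w=grab('wrist','w10.png')
print(proj(w,[.4749,-.162,.066]),proj(w,[.509,-.1,.066]),manip.get_state()['eef_pos'])
for p in lids(w,r=(32,48)): print(*p)
E
```

```text
t: 32.7
eef_pos: [0.627, 0.2744, 0.127]
tcp_rot: [0.018, 1.0, -0.0, -0.001]
force: [0.5, -0.3, -0.1]
finger_gap: 0.0603
finger_force: 0.0
t: 33.33
eef_pos: [0.5507, 0.0547, 0.1264]
tcp_rot: [0.374, 0.928, 0.0, 0.0]
force: [-0.1, 0.5, -0.4]
finger_gap: 0.0604
finger_force: 0.0
t: 33.95
eef_pos: [0.4747, -0.1639, 0.1264]
tcp_rot: [0.678, 0.735, 0.0, 0.0]
force: [0.9, -0.5, 0.4]
finger_gap: 0.0602
finger_force: 0.0
[276.94756815 218.88299823] [339.85209922 128.82729932] [ 0.47349538 -0.16754676  0.12640587]
341.5 128.5 44.0 [ 0.51   -0.0997]
276.5 222.5 38.0 [ 0.4748 -0.1646]
```

```bash
python3 -m inch '[[0.3,[0,0,-30],[0,0,0]],[0.3,[0,0,0],[0,0,0]],[0.3,[0,0,0],[0,0,0]]]' 20
python3 - <<'E'
from h import *
w=grab('wrist')
for p in lids(w,r=(36,58)): print(*p)
E
```

```text
t: 34.38
eef_pos: [0.4756, -0.1624, 0.0969]
tcp_rot: [0.676, 0.736, 0.0, 0.0]
force: [-0.0, 0.3, -0.3]
finger_gap: 0.0603
finger_force: 0.0
351.5 134.5 47.9 [ 0.5109 -0.0982]
275.5 237.5 40.3 [ 0.475  -0.1615]
259.5 139.5 56.3 [ 0.4616 -0.105 ]
310.5 113.5 57.4 [ 0.4876 -0.0891]
378.5 371.5 46.3 [ 0.5522 -0.2531]
256.5 344.5 37.8 [ 0.4688 -0.2379]
550.5 286.5 39.9 [ 0.6488 -0.1804]
```

```bash
python3 -m inch '[[0.3,[-0.5,0,-30],[0,0,0]],[0.3,[0,0,-20],[0,0,0]],[0.3,[0,0,-12],[0,0,0]],[0.3,[0,0,0],[0,0,0]],[-0.5,[0,0,0],[0,0,0]]]' 25
python3 -m inch '[[-0.5,[0,0,0],[0,0,0]],[-0.5,[0,0,0],[0,0,0]],[-0.5,[0,0,0],[0,0,0]]]' 25
python3 -m inch '[[-0.5,[0,0,30],[0,0,0]],[-0.5,[0,0,30],[0,0,0]],[-0.5,[0,0,32],[0,0,0]],[-0.5,[7.8,44.1,0],[0,0,0.145]],[-0.5,[7.8,44.1,0],[0,0,0.145]]]'
```

```text
t: 35.05
eef_pos: [0.4753, -0.1626, 0.035]
tcp_rot: [0.677, 0.736, 0.0, 0.001]
force: [-0.8, -0.4, -0.4]
finger_gap: 0.0548
finger_force: 0.0
t: 35.42
eef_pos: [0.4752, -0.1627, 0.0349]
tcp_rot: [0.677, 0.736, 0.0, 0.001]
force: [-1.0, 0.6, 7.1]
finger_gap: 0.0474
finger_force: 25.0
t: 36.05
eef_pos: [0.4905, -0.0735, 0.1267]
tcp_rot: [0.562, 0.827, 0.0, 0.0]
force: [-0.1, -0.1, -1.4]
finger_gap: 0.0476
finger_force: 25.0
```

```bash
python3 -m inch '[[-0.5,[7.8,44.1,0],[0,0,0.145]],[-0.5,[7.8,44.1,0],[0,0,0.145]],[-0.5,[7.8,44.1,0],[0,0,0.145]],[-0.5,[7.8,44.1,0],[0,0,0.145]],[-0.5,[7.8,44.1,0],[0,0,0.145]]]'
python3 -m inch '[[-0.5,[7.8,44.1,0],[0,0,0.145]],[-0.5,[7.8,44.1,0],[0,0,0.145]],[-0.5,[7.8,44.1,0],[0,0,0.145]],[-0.5,[0,0,0],[0,0,0]],[-0.5,[0,0,0],[0,0,0]]]'
```

```text
t: 36.67
eef_pos: [0.5293, 0.1477, 0.1262]
tcp_rot: [0.231, 0.973, 0.0, -0.0]
force: [1.1, 0.0, -1.6]
finger_gap: 0.0476
finger_force: 25.0
t: 37.3
eef_pos: [0.5523, 0.278, 0.1259]
tcp_rot: [0.019, 1.0, -0.0, -0.001]
force: [0.1, -0.7, -1.1]
finger_gap: 0.0476
finger_force: 25.0
```

```bash
python3 -m inch '[[-0.5,[0,0,-30],[0,0,0]],[-0.5,[0,0,-30],[0,0,0]],[-0.5,[0,0,-20],[0,0,0]],[-0.5,[0,0,-7.5],[0,0,0]],[-0.5,[0,0,0],[0,0,0]]]'
python3 -m inch '[[-0.5,[0,0,-1.2],[0,0,0]],[-0.5,[0,0,0],[0,0,0]]]'
```

```text
t: 37.92
eef_pos: [0.5529, 0.2783, 0.0388]
tcp_rot: [0.018, 1.0, 0.0, -0.0]
force: [0.4, -0.9, -1.6]
finger_gap: 0.0476
finger_force: 25.0
t: 38.17
eef_pos: [0.553, 0.2787, 0.0381]
tcp_rot: [0.018, 1.0, 0.0, 0.0]
force: [-0.1, -0.8, -0.1]
finger_gap: 0.0477
finger_force: 25.0
```

```bash
python3 -m inch '[[-0.5,[0,0,-0.7],[0,0,0]],[0.3,[0,0,0],[0,0,0]],[0.3,[0,0,0],[0,0,0]],[0.3,[0,0,45],[0,0,0]],[0.3,[0,0,45],[0,0,0]]]' 20
python3 -m inch '[[0.3,[-5.3,-47.2,0],[0,0,-0.05]],[0.3,[-5.3,-47.2,0],[0,0,-0.05]],[0.3,[-5.3,-47.2,0],[0,0,-0.05]],[0.3,[-5.3,-47.2,0],[0,0,-0.05]],[0.3,[-5.3,-47.2,0],[0,0,-0.05]]]'
python3 -m inch '[[0.3,[-5.3,-47.2,0],[0,0,-0.05]],[0.3,[-5.3,-47.2,0],[0,0,-0.05]],[0.3,[-5.3,-47.2,0],[0,0,-0.05]],[0.3,[0,0,0],[0,0,0]],[0.3,[0,0,0],[0,0,0]]]'
python3 - <<'E'
from h import *
w=grab('wrist','w11.png')
print(proj(w,[.5105,-.099,.066]))
for p in lids(w,r=(32,48)): print(*p)
E
```

```text
t: 38.8
eef_pos: [0.5525, 0.2784, 0.1277]
tcp_rot: [0.018, 1.0, -0.0, -0.001]
force: [0.5, 0.2, -0.7]
finger_gap: 0.0605
finger_force: 0.0
t: 39.42
eef_pos: [0.526, 0.0411, 0.127]
tcp_rot: [0.143, 0.99, 0.0, 0.0]
force: [0.6, -0.6, 1.0]
finger_gap: 0.0604
finger_force: 0.0
t: 40.05
eef_pos: [0.5103, -0.0988, 0.1268]
tcp_rot: [0.216, 0.976, 0.0, -0.0]
force: [-0.5, -0.4, -0.4]
finger_gap: 0.0605
finger_force: 0.0
[275.81340926 221.23104188]
276.5 220.5 36.8 [ 0.5102 -0.0984]
330.5 381.5 40.8 [ 0.6499 -0.117 ]
344.5 204.5 43.0 [ 0.5191 -0.053 ]
105.5 173.5 47.4 [ 0.4344 -0.1845]
256.5 412.5 33.0 [ 0.6536 -0.1833]
```

```bash
python3 -m inch '[[0.3,[0,0.5,-30],[0,0,0]],[0.3,[0,0,-30],[0,0,0]],[0.3,[0,0,-20],[0,0,0]],[0.3,[0,0,-12.5],[0,0,0]],[0.3,[0,0,0],[0,0,0]]]' 25
python3 -m inch '[[-0.5,[0,0,0],[0,0,0]],[-0.5,[0,0,0],[0,0,0]],[-0.5,[0,0,0],[0,0,0]],[-0.5,[0,0,0],[0,0,0]]]' 25
python3 -m inch '[[-0.5,[0,0,30],[0,0,0]],[-0.5,[0,0,30],[0,0,0]],[-0.5,[0,0,32],[0,0,0]],[-0.5,[6.4,44.7,0],[0,0,0.067]],[-0.5,[6.4,44.7,0],[0,0,0.067]]]'
python3 -m inch '[[-0.5,[6.4,44.7,0],[0,0,0.067]],[-0.5,[6.4,44.7,0],[0,0,0.067]],[-0.5,[6.4,44.7,0],[0,0,0.067]],[-0.5,[6.4,44.7,0],[0,0,0.067]],[-0.5,[0,0,0],[0,0,0]]]'
python3 -m inch '[[-0.5,[0,0,0],[0,0,0]],[-0.5,[0,0,0],[0,0,0]]]'
```

```text
t: 40.72
eef_pos: [0.5101, -0.0979, 0.0339]
tcp_rot: [0.216, 0.976, 0.0, -0.001]
force: [-1.0, 0.3, 0.9]
finger_gap: 0.0604
finger_force: 0.0
t: 41.22
eef_pos: [0.5108, -0.0986, 0.035]
tcp_rot: [0.217, 0.976, 0.0, 0.001]
force: [-0.8, 2.0, 6.8]
finger_gap: 0.0478
finger_force: 25.0
t: 41.85
eef_pos: [0.5233, -0.0084, 0.1268]
tcp_rot: [0.15, 0.989, 0.0, 0.0]
force: [0.4, 0.2, -0.9]
finger_gap: 0.0478
finger_force: 25.0
t: 42.48
eef_pos: [0.5486, 0.172, 0.1262]
tcp_rot: [0.015, 1.0, 0.0, -0.0]
force: [-0.8, -0.4, -1.0]
finger_gap: 0.0476
finger_force: 25.0
t: 42.72
eef_pos: [0.5486, 0.1686, 0.1263]
tcp_rot: [0.018, 1.0, -0.0, -0.0]
force: [0.3, 0.1, -0.1]
finger_gap: 0.0475
finger_force: 25.0
```

```bash
python3 - <<'E'
from h import *
w=grab('wrist','w12.png'); d=grab('side','d12.png')
c=np.zeros((420,760,3),np.uint8);c[:,:560]=w['img'];e=d['img'][160:310,150:350];c[:150,560:]=e
cv2.imwrite('pics/c12.png',c[:,:,::-1])
for x in ([.6235,.1672,.069],[.627,.2745,.069],[.553,.2785,.069]): print(proj(w,x),proj(d,x))
E
```

```text
[277.99087391 319.62894323] [249.94359886 243.37517951]
[426.1874013  318.68720344] [225.87053819 269.79446624]
[442.19997588 222.85420888] [248.99595018 282.87440397]
```

View pics/c12.png

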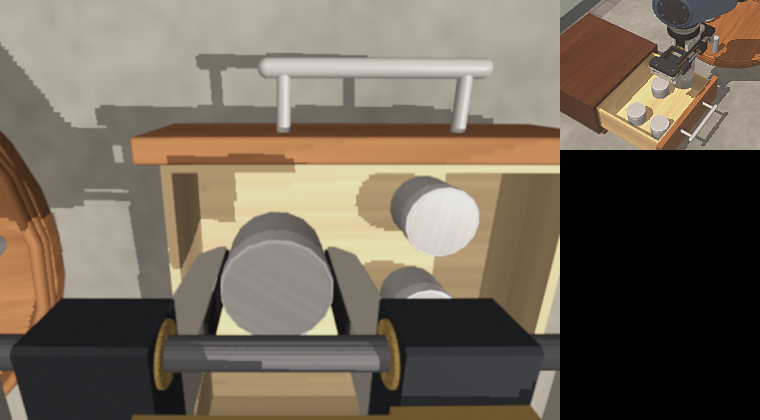

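The picture shows three tins upright in the drawer (front one at (442,222), as predicted), and the fourth held over free floor at (277,290). Lower and release.

```bash
python3 -m inch '[[-0.5,[0,0,-30],[0,0,0]],[-0.5,[0,0,-30],[0,0,0]],[-0.5,[0,0,-20],[0,0,0]],[-0.5,[0,0,-7.5],[0,0,0]],[-0.5,[0,0,0],[0,0,0]]]'
python3 -m inch '[[-0.5,[0,0,-1.2],[0,0,0]],[-0.5,[0,0,0],[0,0,0]]]'
python3 -m inch '[[-0.5,[0,0,-0.7],[0,0,0]],[0.3,[0,0,0],[0,0,0]],[0.3,[0,0,0],[0,0,0]],[0.3,[0,0,45],[0,0,0]],[0.3,[0,0,55],[0,0,0]]]' 20
```

```text
t: 43.45
eef_pos: [0.5488, 0.1693, 0.0389]
tcp_rot: [0.017, 1.0, 0.0, -0.0]
force: [0.0, -0.3, -1.0]
finger_gap: 0.0477
finger_force: 25.0
t: 43.7
eef_pos: [0.549, 0.1697, 0.0382]
tcp_rot: [0.017, 1.0, 0.0, 0.0]
force: [-0.7, -1.0, -0.8]
finger_gap: 0.0479
finger_force: 25.0
t: 44.32
eef_pos: [0.5481, 0.1695, 0.1374]
tcp_rot: [0.017, 1.0, -0.0, -0.001]
force: [1.1, 0.3, -0.4]
finger_gap: 0.0606
finger_force: 0.0
```

```bash
python3 -m inch '[[0,[-10,6,20],[0,0,-0.1745]],[-0.5,[-10,6,0],[0,0,-0.1745]],[-0.5,[-10,6,0],[0,0,-0.1745]],[-0.5,[-10,7,0],[0,0,-0.1745]],[-0.5,[-11,7,0],[0,0,-0.1745]]]' 25
python3 -m inch '[[-0.5,[-11,7,0],[0,0,-0.1745]],[-0.5,[-11,6,0],[0,0,-0.1745]],[-0.5,[-11,6,0],[0,0,-0.1745]],[-0.5,[-11,7,0],[0,0,-0.1745]],[-0.5,[0,0,0],[0,0,0]]]'
python3 -m inch '[[-0.5,[0,0,0],[0,0,0]],[-0.5,[0,0,0],[0,0,0]]]'
python3 - <<'E'
from h import *
w=grab('wrist','w13.png'); print(proj(w,[.4557,.287,.078]),proj(w,[.4513,.1644,.078]))
d=grab('side');c=np.hstack([w['img'][:300,100:500],cv2.resize(d['img'][160:310,150:350],(400,300))]);cv2.imwrite('pics/c13.png',c[:,:,::-1])
E
```

```text
t: 44.95
eef_pos: [0.4974, 0.2018, 0.1569]
tcp_rot: [0.441, 0.898, 0.0, -0.0]
force: [0.5, -1.0, 0.0]
finger_gap: 0.0232
finger_force: 0.0
t: 45.58
eef_pos: [0.4533, 0.2279, 0.157]
tcp_rot: [0.718, 0.696, 0.0, -0.0]
force: [1.1, -0.3, -0.4]
finger_gap: 0.0232
finger_force: 0.0
t: 45.82
eef_pos: [0.4541, 0.2274, 0.1568]
tcp_rot: [0.718, 0.696, 0.0, -0.0]
force: [0.3, -0.1, -0.5]
finger_gap: 0.0232
finger_force: 0.0
[275.96182654 128.01767545] [275.64141799 290.08415733]
```

View pics/c13.png

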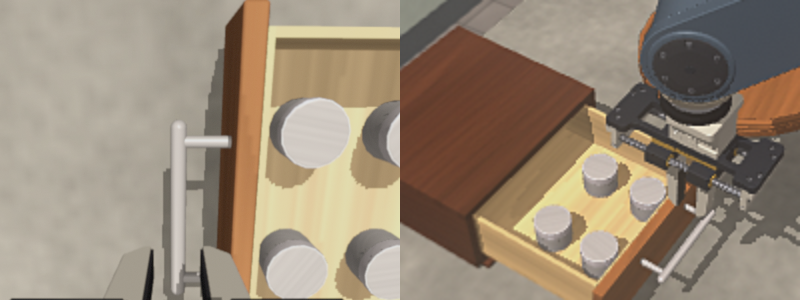

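All four tins stand upright in the drawer, and the bar (178,130)–(178,290) lines up between the fingers. I grip it and push gently.

```bash
python3 -m inch '[[-0.5,[-0.5,0,-30],[0,0,0]],[-0.5,[0,0,-30],[0,0,0]],[-0.5,[0,0,-25],[0,0,0]],[-0.5,[0,0,-12],[0,0,0]],[-0.5,[0,0,0],[0,0,0]]]'
python3 -m inch '[[-1,[0,0,0],[0,0,0]],[-1,[0,0,0],[0,0,0]],[-1,[0,0,0],[0,0,0]]]' 25
python3 -m inch '[[-1,[4,0,0],[0,0,0]],[-1,[8,-0.3,0],[0,0,0]],[-1,[10,-0.4,0],[0,0,0]],[-1,[10,-0.4,0],[0,0,0]],[-1,[10,-0.4,0],[0,0,0]]]'
python3 -m inch '[[-1,[10,-0.4,0],[0,0,0]],[-1,[10,-0.4,0],[0,0,0]],[-1,[10,-0.4,0],[0,0,0]],[-1,[10,-0.4,0],[0,0,0]],[-1,[10,-0.4,0],[0,0,0]]]'
```

```text
t: 46.55
eef_pos: [0.4531, 0.2275, 0.0596]
tcp_rot: [0.719, 0.695, -0.0, -0.0]
force: [0.3, 1.1, 0.3]
finger_gap: 0.0236
finger_force: 0.0
t: 46.92
eef_pos: [0.4538, 0.2278, 0.0607]
tcp_rot: [0.719, 0.695, 0.001, 0.0]
force: [-0.4, 0.1, 7.0]
finger_gap: 0.0101
finger_force: 25.0
t: 47.55
eef_pos: [0.4959, 0.2263, 0.0607]
tcp_rot: [0.719, 0.695, 0.001, 0.0]
force: [-1.7, 0.9, 7.3]
finger_gap: 0.01
finger_force: 25.0
t: 48.18
eef_pos: [0.5459, 0.2246, 0.0607]
tcp_rot: [0.719, 0.695, 0.001, 0.0]
force: [-0.7, 2.2, 5.4]
finger_gap: 0.0104
finger_force: 25.0
```

```bash
python3 -m inch '[[-1,[10,-0.3,0],[0,0,0]],[-1,[10,-0.3,0],[0,0,0]],[-1,[10,-0.3,0],[0,0,0]],[-1,[10,-0.3,0],[0,0,0]],[-1,[10,-0.3,0],[0,0,0]]]'
python3 -m inch '[[-1,[10,-0.3,0],[0,0,0]],[-1,[10,-0.3,0],[0,0,0]],[-1,[8,-0.3,0],[0,0,0]],[-1,[6,-0.3,0],[0,0,0]],[-1,[4,0,0],[0,0,0]]]'
python3 -m inch '[[-1,[4,0,0],[0,0,0]],[-1,[2,0,0],[0,0,0]],[-1,[0,0,0],[0,0,0]]]'
python3 -m inch '[[-1,[3,0,0],[0,0,0]],[-1,[0,0,0],[0,0,0]]]'
```

```text
t: 48.8
eef_pos: [0.5958, 0.2228, 0.0608]
tcp_rot: [0.719, 0.695, 0.001, 0.0]
force: [-1.4, -0.4, 5.7]
finger_gap: 0.0101
finger_force: 25.0
t: 49.42
eef_pos: [0.6338, 0.2215, 0.0608]
tcp_rot: [0.719, 0.695, 0.001, 0.0]
force: [-1.0, -1.4, 5.7]
finger_gap: 0.0102
finger_force: 25.0
t: 49.8
eef_pos: [0.6399, 0.2213, 0.0608]
tcp_rot: [0.719, 0.695, 0.001, 0.0]
force: [0.8, -1.6, 5.2]
finger_gap: 0.0103
finger_force: 25.0
t: 50.05
eef_pos: [0.6428, 0.2212, 0.0608]
tcp_rot: [0.719, 0.695, 0.001, 0.0]
force: [0.9, -3.4, 6.1]
finger_gap: 0.0101
finger_force: 25.0
```

```bash
python3 -m inch '[[-1,[2,0,0],[0,0,0]],[-1,[0,0,0],[0,0,0]]]'
python3 -m inch '[[-1,[2,0,0],[0,0,0]],[-1,[0,0,0],[0,0,0]]]'
```

```text
t: 50.3
eef_pos: [0.6428, 0.2212, 0.0607]
tcp_rot: [0.719, 0.695, -0.001, -0.001]
force: [-11.2, -4.1, 13.8]
finger_gap: 0.01
finger_force: 25.0
t: 50.55
eef_pos: [0.6428, 0.2212, 0.0606]
tcp_rot: [0.719, 0.695, -0.003, -0.002]
force: [-22.7, -3.3, 20.2]
finger_gap: 0.0102
finger_force: 25.0
```

Shut (stop at 0.6428, 22 N). Now release and go back to the knob.

```bash
python3 -m inch '[[-1,[-4,0,0],[0,0,0]],[-0.5,[0,0,0],[0,0,0]],[-0.5,[0,0,0],[0,0,0]],[-0.5,[0,0,45],[0,0,0]],[-0.5,[0,0,55],[0,0,0]]]'
python3 -m inch '[[0.1,[-4.9,-20,0],[0,0,-0.172]],[0.1,[-4.9,-20,0],[0,0,-0.172]],[0.1,[-4.9,-20,0],[0,0,-0.172]],[0.1,[-4.9,-20,0],[0,0,-0.172]],[0.1,[-4.9,-20,0],[0,0,-0.172]]]' 15
python3 -m inch '[[0.1,[-4.9,-20,0],[0,0,-0.172]],[0.1,[-4.9,-20,0],[0,0,-0.172]],[0.1,[-4.9,-20,0],[0,0,-0.172]],[0.1,[-4.9,-20,0],[0,0,-0.172]],[0.1,[-4.9,-20,0],[0,0,-0.172]]]'
python3 -m inch '[[0.1,[-4.9,-20,0],[0,0,-0.172]],[0.1,[-4.9,-20,0],[0,0,-0.172]],[0.1,[-4.9,-20,0],[0,0,-0.172]],[0.1,[0,-18,0],[0,0,-0.172]],[0.1,[0,0,0],[0,0,0]]]'
python3 -m inch '[[0.1,[0,0,0],[0,0,0]]]'
python3 - <<'E'
from h import *
w=grab('wrist','w14.png'); print(proj(w,[.574,-.058,.086]))
d=grab('side');c=np.hstack([w['img'][:300,100:500],cv2.resize(d['img'][160:310,150:350],(400,300))]);cv2.imwrite('pics/c14.png',c[:,:,::-1])
E
```

```text
t: 51.18
eef_pos: [0.6415, 0.2213, 0.1598]
tcp_rot: [0.719, 0.695, -0.001, -0.001]
force: [0.2, -0.4, 1.0]
finger_gap: 0.0234
finger_force: 0.0
t: 51.8
eef_pos: [0.6175, 0.1208, 0.1596]
tcp_rot: [0.944, 0.329, -0.0, -0.0]
force: [-0.3, -0.5, 0.1]
finger_gap: 0.0508
finger_force: 0.0
t: 52.42
eef_pos: [0.593, 0.0208, 0.1597]
tcp_rot: [0.996, -0.094, -0.0, 0.0]
force: [0.9, -0.3, 0.1]
finger_gap: 0.0515
finger_force: 0.0
t: 53.05
eef_pos: [0.5785, -0.0573, 0.1597]
tcp_rot: [0.907, -0.422, 0.0, 0.0]
force: [-0.9, -0.7, 0.1]
finger_gap: 0.0511
finger_force: 0.0
t: 53.18
eef_pos: [0.5785, -0.056, 0.1597]
tcp_rot: [0.907, -0.42, -0.0, 0.0]
force: [0.0, 0.6, -0.5]
finger_gap: 0.051
finger_force: 0.0
[283.75105984 215.8847118 ]
```

View pics/c14.png

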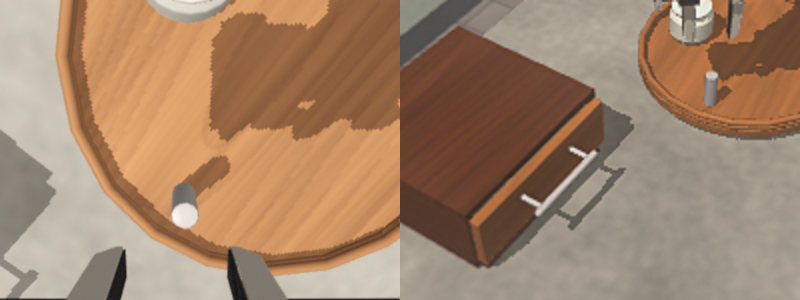

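The drawer is shut with its front flush. The knob is at (284,215) as predicted, and the disc is empty of tins.

```bash
python3 -m inch '[[0.1,[-4.5,-2,-30],[0,0,0]],[0.1,[0,0,-30],[0,0,0]],[0.1,[0,0,-30],[0,0,0]],[0.1,[0,0,-15],[0,0,0]],[0.1,[0,0,0],[0,0,0]]]'
python3 -m inch '[[-0.8,[0,0,0],[0,0,0]],[-0.8,[0,0,0],[0,0,0]],[-0.8,[0,0,0],[0,0,0]],[-0.8,[0,0,0],[0,0,0]],[-0.8,[0,0,0],[0,0,0]]]' 15
python3 -m inch '[[-0.8,[-16.6,-0.5,0],[0,0,0.08]],[-0.8,[-16.5,-2.5,0],[0,0,0.08]],[-0.8,[-16.3,-4.7,0],[0,0,0.08]],[-0.8,[-15.5,-6.8,0],[0,0,0.08]]]'
```

```text
t: 53.9
eef_pos: [0.5737, -0.0582, 0.0544]
tcp_rot: [0.907, -0.422, -0.001, 0.0]
force: [-0.5, -0.0, 0.8]
finger_gap: 0.0509
finger_force: 0.0
t: 54.52
eef_pos: [0.5742, -0.0588, 0.0552]
tcp_rot: [0.907, -0.422, 0.0, 0.0]
force: [-1.1, -2.3, 5.2]
finger_gap: 0.0193
finger_force: 15.0
t: 55.02
eef_pos: [0.5111, -0.0751, 0.0555]
tcp_rot: [0.963, -0.271, 0.003, 0.001]
force: [11.1, -15.1, -6.9]
finger_gap: 0.0196
finger_force: 15.0
```

```bash
python3 -m inch '[[-0.8,[-10.2,-11.7,0],[0,0,0.08]],[-0.8,[-12.8,-11.2,0],[0,0,0.08]],[-0.8,[-11.2,-12.8,0],[0,0,0.08]],[-0.8,[-9.5,-14.1,0],[0,0,0.08]]]'
python3 -m inch '[[-0.8,[-7.5,-15.3,0],[0,0,0.08]],[-0.8,[-5.5,-16.1,0],[0,0,0.08]],[-0.8,[-3.3,-16.6,0],[0,0,0.08]],[-0.8,[-1.1,-17,0],[0,0,0.08]],[-0.8,[0,0,0],[0,0,0]]]'
```

```text
t: 55.52
eef_pos: [0.4649, -0.1227, 0.0553]
tcp_rot: [0.993, -0.114, 0.0, -0.0]
force: [-0.5, 3.7, 6.2]
finger_gap: 0.0194
finger_force: 15.0
t: 56.15
eef_pos: [0.4477, -0.1887, 0.0551]
tcp_rot: [0.999, 0.044, -0.0, 0.0]
force: [-3.3, 0.7, 7.9]
finger_gap: 0.0198
finger_force: 15.0
```

```bash
python3 -m inch '[[-0.8,[1.1,-17,0],[0,0,0.08]],[-0.8,[3.3,-16.6,0],[0,0,0.08]],[-0.8,[5.5,-16.1,0],[0,0,0.08]],[-0.8,[7.5,-15.3,0],[0,0,0.08]]]'
python3 -m inch '[[-0.8,[9.5,-14.1,0],[0,0,0.08]],[-0.8,[11.2,-12.8,0],[0,0,0.08]],[-0.8,[12.8,-11.2,0],[0,0,0.08]],[-0.8,[14.1,-9.5,0],[0,0,0.08]]]'
python3 -m inch '[[-0.8,[15.3,-7.5,0],[0,0,0.08]],[-0.8,[16.1,-5.5,0],[0,0,0.08]],[-0.8,[16.6,-3.3,0],[0,0,0.08]],[-0.8,[14,-1,0],[0,0,0.05]],[-0.8,[0,0,0],[0,0,0]]]'
```

```text
t: 56.65
eef_pos: [0.4651, -0.2531, 0.0551]
tcp_rot: [0.979, 0.204, -0.0, -0.0]
force: [-2.7, 3.3, 5.7]
finger_gap: 0.0197
finger_force: 15.0
t: 57.15
eef_pos: [0.5131, -0.3008, 0.0551]
tcp_rot: [0.934, 0.357, -0.0, -0.0]
force: [-2.3, 1.0, 5.1]
finger_gap: 0.0196
finger_force: 15.0
t: 57.78
eef_pos: [0.5758, -0.3179, 0.0551]
tcp_rot: [0.873, 0.488, 0.0, 0.001]
force: [0.5, -1.4, 5.4]
finger_gap: 0.0195
finger_force: 15.0
```

Stop expected near x≈0.582.

```bash
python3 -m inch '[[-0.8,[4,0,0],[0,0,0]],[-0.8,[0,0,0],[0,0,0]]]'
python3 -m inch '[[-0.8,[3,0,0],[0,0,0]],[-0.8,[0,0,0],[0,0,0]]]'
python3 -m inch '[[-0.8,[2,0,0],[0,0,0]],[-0.8,[0,0,0],[0,0,0]]]'
python3 -m inch '[[-0.8,[2,0,0],[0,0,0]],[-0.8,[0,0,0],[0,0,0]]]'
```

```text
t: 58.02
eef_pos: [0.5788, -0.3178, 0.0551]
tcp_rot: [0.873, 0.487, 0.0, 0.0]
force: [-0.6, 0.3, 4.4]
finger_gap: 0.0201
finger_force: 15.0
t: 58.28
eef_pos: [0.5818, -0.3178, 0.0551]
tcp_rot: [0.873, 0.487, 0.0, 0.0]
force: [-2.0, 0.2, 5.3]
finger_gap: 0.0197
finger_force: 15.0
t: 58.52
eef_pos: [0.5833, -0.3179, 0.0551]
tcp_rot: [0.873, 0.487, -0.0, -0.0]
force: [-3.3, -0.0, 7.5]
finger_gap: 0.0196
finger_force: 15.0
t: 58.78
eef_pos: [0.5833, -0.3178, 0.055]
tcp_rot: [0.873, 0.487, -0.002, -0.002]
force: [-15.5, -0.4, 13.2]
finger_gap: 0.0197
finger_force: 15.0
```

At the stop. Release and rise, then a final look.

```bash
python3 -m inch '[[-0.8,[-2.5,0,0],[0,0,0]],[0,[0,0,0],[0,0,0]],[0,[0,0,0],[0,0,0]],[0,[0,0,45],[0,0,0]],[0,[0,0,50],[0,0,0]]]'
python3 -m inch '[[0,[-10,-30,50],[0,0,0]],[0,[-40,-30,30],[0,0,0]],[0,[-40,-20,20],[0,0,0]],[0,[0,0,0],[0,0,0]],[0,[0,0,0],[0,0,0]]]'
python3 - <<'E'
from h import *
s=grab('scene');d=grab('side')
c=np.hstack([s['img'][100:400,20:420],d['img'][100:400,100:500]]);cv2.imwrite('pics/c15.png',c[:,:,::-1])
E
```

```text
t: 59.4
eef_pos: [0.5831, -0.3173, 0.1501]
tcp_rot: [0.873, 0.488, -0.0, -0.001]
force: [0.8, 0.2, 0.6]
finger_gap: 0.0461
finger_force: 0.0
t: 60.02
eef_pos: [0.4937, -0.3974, 0.2493]
tcp_rot: [0.873, 0.487, 0.0, -0.0]
force: [0.5, 0.5, 0.1]
finger_gap: 0.0464
finger_force: 0.0
```

View pics/c15.png

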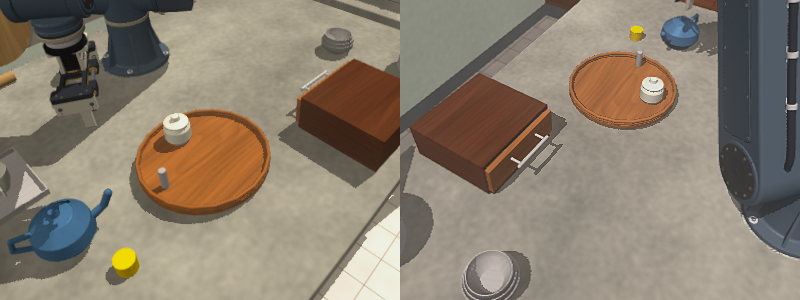

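The jar stands at the near side (177,128), the knob is at its first stop, the drawer is shut, and the teapot, bowls and yellow cylinder are untouched.

```bash
python3 -c "
from station import manip
print(manip.close_job())"
```

```text
the job is handed in; nothing more can be done
None
```

I handed the job in after about 60 s of the 210 s allowed: all four tins stand upright in the fully shut drawer, the turntable is back at its first stop with the salt jar at the near side, and the teapot, bowls and yellow look-alike were left alone.

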